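# Push a cover plate out over the end of the bench ledge

### The job

The flat aluminium cover plate on the blue ledge is hard to pick up where it lies: push it along the ledge, towards the end where the empty black tray stands, until its end sticks out past the end of the ledge by about 4 cm, lying straight along the ledge. Only push it with the fingertips: do not lift it, let it fall off or tip, and leave the jars, tray, rack and everything else where they stand.

Things in the scene. Friction and masses are not known exactly. Their poses are not given: they have to be found in the camera images.
- ledge: blue bench riser, fixed, 220 (x) x 400 (y) x 60 mm high, flat top without lips, both ends open; origin at the centre of its footprint on the bench; its y axis runs along the ledge, so its ends lie at y = +200 and -200 mm; its x axis points away from the robot, so the front edge is at x = -110 mm and the far edge at x = +110 mm. Its place and yaw vary (yaw up to about 0.22 rad either way)
- plate_mid (a point): centre (half-way up) of the loose flat aluminium plate, 100 (x) x 160 (y) x 6 mm thick, about 0.2 to 0.35 kg; it lies on the front part of the ledge, long side (y) roughly along the ledge, up to 0.18 rad askew; too wide for a gripper to span. Slides freely with a finger against its end edge; two fingertips against that end also square it up. The ledge in front of and behind its ends is clear
- tray: empty black open tray, loose, 190 (x) x 130 (y) x 35 mm high, on the bench just past one end of the ledge (which end varies: it marks the end to push towards); origin at the centre of its underside. Leave it alone
- rack: grey tube rack, loose, 100 (x) x 120 (y) x 70 mm high with its short tubes, on the bench past the other end of the ledge; origin at the centre of its underside. Leave it alone
- jar0: upright lidded jar, loose, amber, 38 mm wide, 50 mm high; stands near the far edge of the ledge, behind the plate; origin at the centre of its underside. Leave it alone
- jar1: upright lidded jar, loose, white, 32 mm wide, 45 mm high; stands near the far edge of the ledge, behind the plate; origin at the centre of its underside. Leave it alone
- jar2: upright lidded jar, loose, amber, 38 mm wide, 50 mm high; stands near the far edge of the ledge, behind the plate; origin at the centre of its underside. Leave it alone
- beaker: glass beaker, loose, 64 mm wide, 85 mm high, on the bench beyond the ledge; origin at the centre of its underside. Leave it alone
- bottle: white bottle with a blue cap, loose, 62 mm wide, 150 mm high plus its cap, on the bench beyond the ledge; origin at the centre of its underside. Leave it alone
There are look-alikes about, which are no part of the job. Of the things like the part that bears plate_mid, leave any that is brown or orange; of the rest the smaller one is meant.

How it is judged (in metres and radians):
At the end, for the whole second after the job is handed in: The plate lies flat and still on the ledge, straight along it within 8 degrees and not over its front edge, with its end 23 to 57 mm past the end of the ledge where the tray stands (((y of tray in the frame of ledge above 0 m and y of plate_mid in the frame of ledge between 0.143 and 0.177 m) or (y of tray in the frame of ledge below 0 m and y of plate_mid in the frame of ledge between -0.177 and -0.143 m)) and x of plate_mid in the frame of ledge between -0.063 and 0.03 m and z of plate_mid in the frame of ledge between 0.06 and 0.066 m and angle between the y axis of plate_mid and the y axis of ledge, either way round below 0.14 rad and angle between plate_mid's own z axis and vertical below 0.05 rad and linear speed of plate below 0.01 m/s); the robot touches nothing.
It fails at once if the plate is lifted off the ledge (z of plate_mid in the frame of ledge above 0.071 m).
It fails at once if the plate tips up or falls (angle between plate_mid's own z axis and vertical above 0.15 rad or z of plate_mid in the frame of ledge below 0.05 m).
It fails at once if a bystander is disturbed (moved more than 12 mm or tipped) (distance of any of jar0, jar1, jar2, tray, rack, beaker, bottle from where it was at the start of the episode above 0.012 m or angle between any of jar0, jar1, jar2, tray, rack, beaker, bottle's own z axis and vertical above 0.3 rad).
It also fails if it takes over 42 s, if anything falls off the work surface, if the arm or the gripper's body presses on something with over 40 N, if the wrist force passes 120 N, or if a joint passes its speed limit or range.

### The arm

A 6-joint arm with a two-finger parallel gripper is mounted at the origin on the work surface. World frame = base frame: x ahead of the robot, y to its left, z up, the work surface at z = 0. Lengths are in mm, angles in degrees, forces in N, time in s.
With the tool pointing down it reaches from about 300 to 850 mm from the base axis. Payload 4.2 kg.
Tool frame: the origin (TCP) lies at the very end of the fingers, on their centre line; the grasp point (between the pads) lies 19 mm behind it (hold_point_z is the z of the grasp point in the tool frame, in mm); z points along the fingers, y is the direction in which the jaws open and shut (so a half turn about z gives the same grasp; the last joint's range is limited). The gripper opens to 91 mm and grips with 3 to 60 N. Pads are 32 mm wide; open, the fingers measure 118 mm over their backs; the gripper's body (76 mm by 178 mm) begins 60 mm behind the grasp point.
Start: joints at [-1.146, 18.312, 89.639, -0, 72.044, -1.146], TCP at [575.016, 0, 213.976] pointing down, gripper open.
Joint ranges: [-177.97, 177.97], [-48.28, 115.42], [12.27, 149.76], [-77.06, 257.06], [2.81, 150.46], [-146.56, 146.56]. Speed limits (degrees/s): [147.25, 147.25, 180, 180, 180, 180].

### API

Orientations are given as [roll, pitch, yaw] about the fixed x, y, z axes, in that order (R = Rz(yaw) Ry(pitch) Rx(roll)).
In Python, from workcell import state, grab_frame, job_done, hold_point_z gives the robot as it stands. The module is installed in compiled form; this text tells all that it offers.
- The arm moves only by the shell command python3 -m creep 'ROWS' [FORCE]. ROWS is JSON, a list of rows, each a list of 7 numbers: the closure, from 0 (fully open) to 1 (shut), then the shift along the tool's x, y, z in mm, then the turn, a rotation vector about the tool's x, y, z in degrees. A call has 1 to 5 rows; each row shifts and turns the commanded pose from where the row before left it, along the tool's axes as they then stand; what a row does not reach is not made up. A row lasts 1/8 s, in which the tool goes at most 62.5 mm and 10.7 degrees, less where a joint would pass 70% of its speed; a pose out of reach is approached as far as the arm can. A call is refused whole if a number of a shift passes 62.5 or a number of a turn 10.7, either way. A call with a gripper value outside its range is refused whole. The fingers move at their own pace and stop on an object; FORCE is the grip in N (left out, the last holds). Time passes only in rows, so rows that do not move let the fingers close. It gives the time, the measured TCP pose, the force and the opening at its end, in the units of the state.
- state(): the state, without advancing time (a new reading comes with each control period).
- grab_frame(name): name is "scene" or "side" or "wrist"; returns a dict with "frame" (480x640x3 uint8, red, green, blue), "fx", "fy", "cx", "cy" (pixels), "k1" (the pictures are not rectified: a ray, as slopes to the right and down, at radius r is drawn at 1 + k1 r^2 times it, then the intrinsics apply), "view" (4x4, takes a point from world to camera coordinates). Camera axes: x right, y down, z forward; pixel columns grow to the right and rows downward; lengths in mm; the calibration is good to about 2 mm. A picture is of the moment at which its call begins. There is no depth.
- job_done(): hands the job in, once; it reports no verdict.
The state is a dict: "time_s": time; "qpos": joint angles; "qvel": joint speeds; "effort": joint torques, N m; "ee_pos": TCP position; "ee_rot": TCP orientation; "force": force on the tool from outside, world axes, zero at the start; "torque": the same for the moment, N m; "gripper_width": finger opening in mm.
Only numpy, scipy, OpenCV 4.12 (cv2) and the standard library are available. Lean on these libraries where they do the work, as an engineer would, in place of code of your own. Each camera call takes 0.05 s, during which the arm holds its last target.

## Working session

There is one attempt and no reset: what is moved stays moved. The work goes in short steps, Python scripts to look and compute and a shell command to move; the robot and the scene stay as the last step left them, time stands still between calls to the robot, and variables do not carry over. Pictures are saved under pics/ and viewed, and the job is handed in when it is done.

```bash
mkdir -p pics
python3 - <<'E'
from workcell import *
import cv2
print(state(), hold_point_z)
for n in("scene","side","wrist"):
    g=grab_frame(n); cv2.imwrite(f"pics/{n}0.png",g["frame"][:,:,::-1]); print(n,g["fx"],g["cx"],g["cy"],g["k1"],g["view"])
E
```

```text
{'time_s': 0.0, 'qpos': array([-1.14764619e+00,  1.83515075e+01,  8.97044379e+01, -1.47644253e-04,
        7.20429576e+01, -1.14707601e+00]), 'qvel': array([-0.10170684,  0.03184942,  0.04750064,  0.01654729,  0.01490829,
       -0.00322834]), 'effort': array([-5.01459035e-04, -4.12465632e+01, -2.31973493e+01,  7.28826877e-02,
        4.58198413e-02, -1.41870069e-04]), 'ee_pos': array([ 5.74515375e+02, -7.71545024e-03,  2.13134945e+02]), 'ee_rot': array([-1.79901114e+02, -1.83958491e-03,  8.99994739e+01]), 'force': array([-0.00881758,  0.10621118,  0.13703668]), 'torque': array([-0.02143911, -0.02313252, -0.00532327]), 'gripper_width': 91.12009137298362} -18.8
scene 454.55047019561255 318.14227785692526 235.0818891706072 -0.10158169009835226 [[-1.26229286e-02  9.99919478e-01  1.30335717e-03 -1.85755713e+01]
 [ 8.09310341e-01  1.09821848e-02 -5.87278607e-01 -3.64469802e+02]
 [-5.87245632e-01 -6.35835550e-03 -8.09383802e-01  1.17202715e+03]
 [ 0.00000000e+00  0.00000000e+00  0.00000000e+00  1.00000000e+00]]
side 463.4679307950854 317.009577228159 242.3918719660798 -0.07383840631115703 [[ 9.96910086e-01 -7.60124550e-02 -1.98087700e-02 -4.93300848e+02]
 [-6.52782977e-02 -6.61418730e-01 -7.47170668e-01  1.07400424e+02]
 [ 4.36923853e-02  7.46155058e-01 -6.64336967e-01  1.07433889e+03]
 [ 0.00000000e+00  0.00000000e+00  0.00000000e+00  1.00000000e+00]]
wrist 383.9254909994069 317.70441543438784 234.65129573601772 -0.06857442563078059 [[ 9.99996777e-01 -1.57911527e-03 -1.98821890e-03 -5.72238286e+02]
 [-9.20416311e-04 -9.55259388e-01  2.95767907e-01 -3.29239476e+01]
 [-2.36631639e-03 -2.95765123e-01 -9.55257762e-01  3.91797801e+02]
 [ 0.00000000e+00  0.00000000e+00  0.00000000e+00  1.00000000e+00]]
```

View pics/scene0.png

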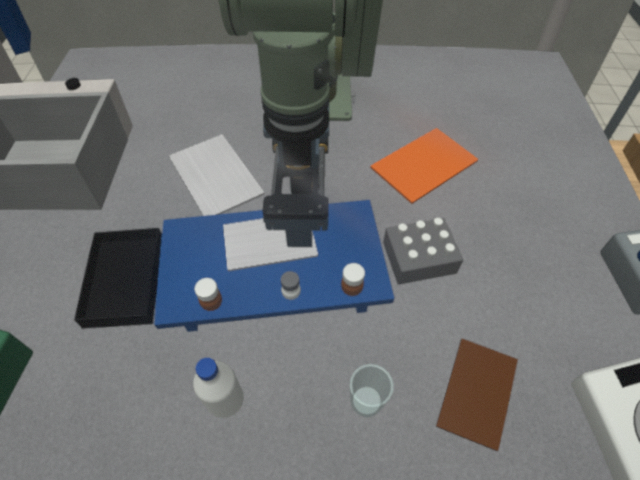

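View pics/side0.png

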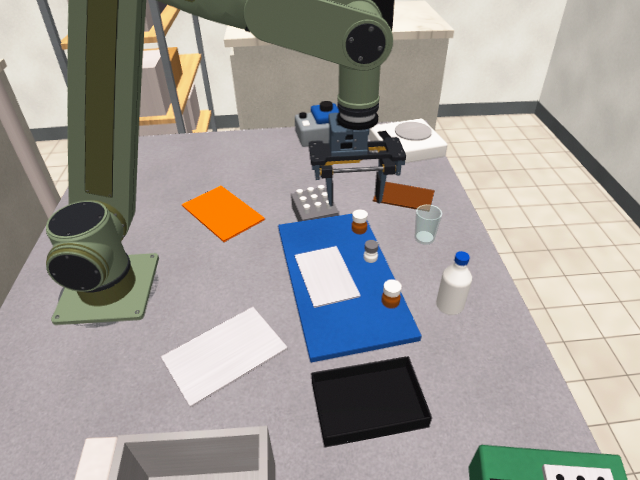

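View pics/wrist0.png

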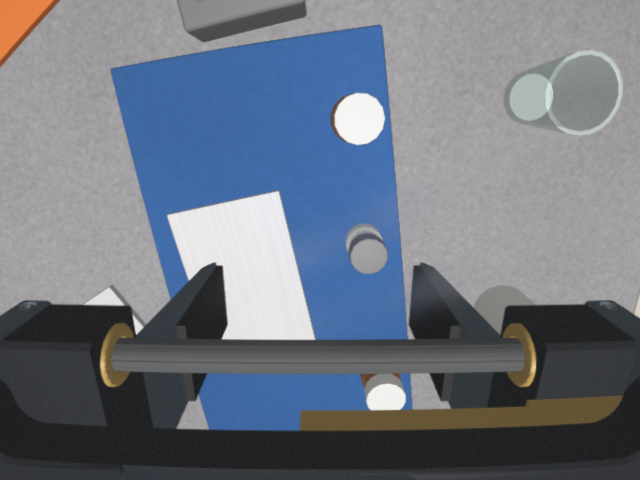

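The scene has four plate-like things. The orange one at (424,163) and the brown one at (478,393) are excluded by colour. The large white one at (216,175) lies on the bench. The smaller white one at (270,240) lies on the blue ledge, so that is the one meant. The tray stands past the ledge's -y end (scene (120,277)). Next I measure the plate and ledge.

```bash
cat > h.py <<'E'
import numpy as np, cv2
from workcell import *
def cast(g,uv,z):
    uv=np.asarray(uv,float).reshape(-1,1,2)
    K=np.array([[g["fx"],0,g["cx"]],[0,g["fy"],g["cy"]],[0,0,1]])
    n=cv2.undistortPoints(uv,K,np.array([g["k1"],0,0,0,0.]),None,None,None).reshape(-1,2) if 0 else cv2.undistortPoints(uv,K,np.array([g["k1"],0,0,0.])).reshape(-1,2)
    V=np.asarray(g["view"]);R=V[:3,:3];c=-R.T@V[:3,3]
    d=np.c_[n,np.ones(len(n))]@R
    return c+d*((z-c[2])/d[:,2])[:,None]
def proj(g,P):
    V=np.asarray(g["view"]);K=np.array([[g["fx"],0,g["cx"]],[0,g["fy"],g["cy"]],[0,0,1]])
    return cv2.projectPoints(np.asarray(P,float).reshape(-1,3),cv2.Rodrigues(V[:3,:3])[0],V[:3,3],K,np.array([g["k1"],0,0,0.]))[0].reshape(-1,2)
def biggest(m):
    m=cv2.morphologyEx(m.astype(np.uint8)*255,cv2.MORPH_OPEN,np.ones((3,3)))
    c,_=cv2.findContours(m,cv2.RETR_EXTERNAL,cv2.CHAIN_APPROX_NONE); return max(c,key=cv2.contourArea)
def quad(c):
    h=cv2.convexHull(c)
    return cv2.approxPolyN(h,4,ensure_convex=True).reshape(-1,2).astype(float)
def masks(f):
    h=cv2.cvtColor(f,cv2.COLOR_RGB2HSV)
    blue=(h[...,0]>100)&(h[...,0]<125)&(h[...,1]>130)&(h[...,2]>60)
    white=(h[...,1]<45)&(h[...,2]>185)
    return blue,white
E
python3 - <<'E'
from h import *
np.set_printoptions(precision=1,suppress=True)
for n,box in(("scene",(200,200,322,275)),("side",(285,240,365,310))):
    g=grab_frame(n);b,w=masks(g["frame"])
    q=quad(biggest(b));print(n,"ledge px",q.tolist());print(cast(g,q,60))
    m=np.zeros_like(w);m[box[1]:box[3],box[0]:box[2]]=1
    c=biggest(w&m);q=quad(c);print("plate px",q.tolist());P=cast(g,q,66);print(P,np.linalg.norm(P-np.roll(P,1,0),axis=1),P.mean(0))
    x0,y0,x1,y1=box
    im=cv2.drawContours(g["frame"][:,:,::-1].copy(),[c],-1,(0,0,255),1)
    cv2.imwrite(f"pics/crop_{n}.png",cv2.resize(im[y0-40:y1+40,x0-60:x1+60],None,fx=3,fy=3)[:600,:800])
E
```

```text
scene ledge px [[394.0, 301.0], [152.0, 327.0], [162.0, 220.0], [369.0, 200.0]]
[[ 627.6  152.9   60. ]
 [ 681.7 -242.8   60. ]
 [ 462.1 -272.7   60. ]
 [ 407.8  122.7   60. ]]
plate px [[280.0, 233.0], [277.0, 250.0], [227.0, 258.0], [223.0, 210.0]]
[[ 494.2  -44.9   66. ]
 [ 531.6  -47.9   66. ]
 [ 549.9 -135.    66. ]
 [ 441.4 -156.9   66. ]] [123.8  37.6  89.  110.7] [504.3 -96.2  66. ]
side ledge px [[423.0, 340.0], [310.0, 362.0], [277.0, 224.0], [363.0, 212.0]]
[[ 679.  -253.1   60. ]
 [ 461.6 -282.    60. ]
 [ 406.3  123.2   60. ]
 [ 624.3  149.4   60. ]]
plate px [[360.0, 295.0], [313.0, 306.0], [294.0, 255.0], [336.0, 246.0]]
[[ 575.1 -133.3   66. ]
 [ 476.3 -153.8   66. ]
 [ 443.9    0.8   66. ]
 [ 541.8   21.7   66. ]] [158.6 100.9 157.9 100.1] [509.3 -66.1  66. ]
```

View pics/crop_side.png

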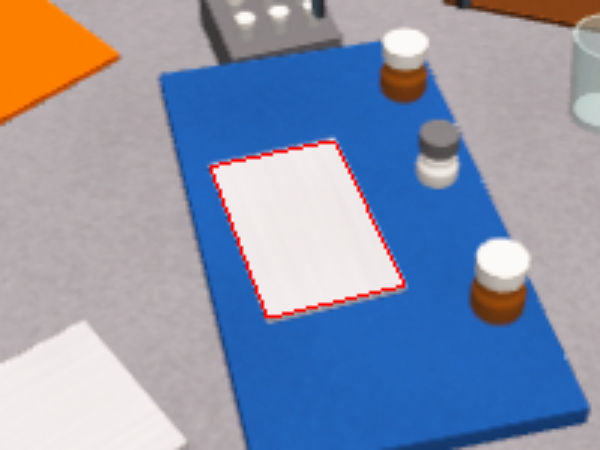

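The enlarged crop shows the small white plate with its contour tight on it. It measures 158 x 100 mm, centred at about (509,-66), 4° askew to the ledge. The ledge yaw is about 7.8° and its centre about (543,-61), from both views within 3 mm. In the ledge frame the plate is at about (-35,0), so I need to push it about 160 mm towards -y. First I move to a point behind its +y end and close the fingers part way.

```bash
python3 -m creep '[[0.45,11,-20,0,0,0,-2],[0.45,11,-20,0,0,0,-2],[0.45,11,-20,20,0,0,-2],[0.45,9,-16,30,0,0,-1.8],[0.45,0,0,34,0,0,0]]'; python3 -m creep '[[0.45,0,0,0,0,0,0],[0.45,0,0,0,0,0,0]]'
python3 - <<'E'
from h import *
g=grab_frame("scene");cv2.imwrite("pics/s1.png",g["frame"][:,:,::-1])
print({k:np.round(v,2) for k,v in state().items()})
E
```

```text
time_s: 0.88
ee_pos: [496.1, 38.6, 129.7]
ee_rot: [179.9, -0.0, 97.9]
force: [0.8, 0.3, 0.0]
gripper_width: 50.7
time_s: 1.12
ee_pos: [498.1, 38.1, 131.0]
ee_rot: [179.9, 0.0, 97.8]
force: [-0.5, 0.1, 0.2]
gripper_width: 49.9
{'time_s': np.float64(1.18), 'qpos': array([  3.06,  15.6 , 106.56,   0.  ,  57.68,  -4.73]), 'qvel': array([-0.12, -0.3 , -0.12, -0.04, -0.18,  0.03]), 'effort': array([  0.04, -35.16, -19.83,   0.06,   0.07,  -0.  ]), 'ee_pos': array([498.4 ,  38.14, 131.34]), 'ee_rot': array([1.7984e+02, 1.0000e-02, 9.7790e+01]), 'force': array([-0.49,  0.48, -0.3 ]), 'torque': array([ 0.06, -0.01, -0.  ]), 'gripper_width': np.float64(50.27)}
```

View pics/s1.png

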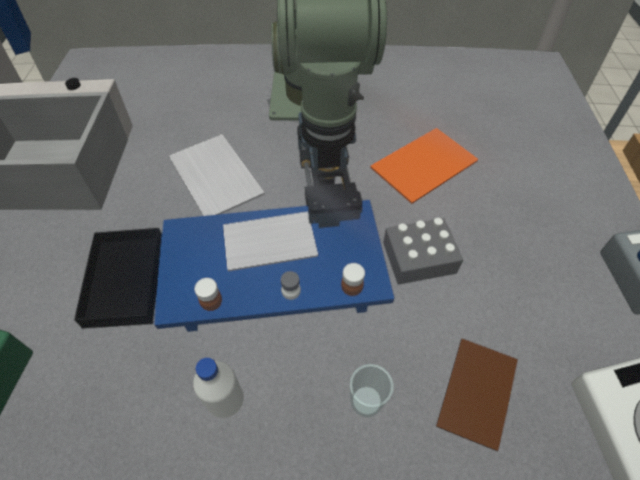

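The plate is now fully visible in the scene view, from (223,215) to (317,265). I measure it again and work out the offset to the start pose.

```bash
cat >> h.py <<'E'
def ledgeframe(P,c=(543.5,-61.),yaw=7.8):
    t=np.radians(yaw);R=np.array([[np.cos(t),np.sin(t)],[-np.sin(t),np.cos(t)]])
    return (np.asarray(P)[...,:2]-c)@R.T
def plate(n,box):
    g=grab_frame(n);b,w=masks(g["frame"]);x0,y0,x1,y1=box
    m=np.zeros_like(w);m[y0:y1,x0:x1]=1
    q=quad(biggest(w&m));P=cast(g,q,66);L=ledgeframe(P)
    d=np.linalg.norm(P-np.roll(P,1,0),axis=1)
    r=cv2.minAreaRect(L.astype(np.float32))
    print(n,q.tolist(),"sides",d.round(1),"ledge corners",L.round(1).tolist(),"centre",L.mean(0).round(1),"rect",r)
    return L
E
python3 - <<'E'
from h import *
plate("scene",(150,205,330,280)); plate("side",(285,240,365,330))
print(ledgeframe(state()["ee_pos"]))
E
```

```text
scene [[244.0, 246.0], [232.0, 258.0], [226.0, 251.0], [226.0, 230.0]] sides [51.2 31.8 19.3 46.9] ledge corners [[-25.8, -43.6], [-2.6, -65.4], [-18.9, -75.9], [-65.7, -75.6]] centre [-28.2 -65.1] rect ((-34.17109680175781, -70.50189208984375), (55.60575485229492, 31.515649795532227), 38.76082229614258)
side [[360.0, 295.0], [313.0, 306.0], [294.0, 255.0], [336.0, 246.0]] sides [158.6 100.9 157.9 100.1] ledge corners [[21.5, -75.9], [-79.2, -82.8], [-90.3, 74.7], [9.5, 82.2]] centre [-34.6  -0.4] rect ((-34.744354248046875, -0.6051864624023438), (100.9128189086914, 158.5721435546875), 4.27639627456665)
[-31.37492866 104.33323901]
```

The scene mask was too strict for the plate's brightness, so I loosen it and remeasure. The side view is stable.

```bash
sed -i 's/(h\[...,1\]<45)&(h\[...,2\]>185)/(h[...,1]<60)\&(h[...,2]>150)/' h.py
python3 - <<'E'
from h import *
plate("scene",(170,206,330,272)); plate("side",(285,240,365,330))
print(ledgeframe(state()["ee_pos"]),state()["ee_pos"])
E
```

```text
scene [[318.0, 254.0], [227.0, 269.0], [223.0, 224.0], [307.0, 211.0]] sides [ 99.7 160.6  99.8 158.8] ledge corners [[7.4, 85.8], [19.2, -74.4], [-80.4, -81.1], [-91.9, 77.2]] centre [-36.4   1.9] rect ((-36.49556350708008, 2.0711135864257812), (99.7898178100586, 160.63967895507812), 4.2156596183776855)
side [[361.0, 296.0], [314.0, 307.0], [294.0, 255.0], [336.0, 246.0]] sides [161.8 100.7 161.1 100.1] ledge corners [[22.7, -79.0], [-77.8, -85.9], [-90.3, 74.7], [9.5, 82.2]] centre [-34.  -2.] rect ((-33.79545593261719, -2.1435928344726562), (100.71759796142578, 162.11965942382812), 4.46805477142334)
[-31.83699783 104.38856541] [497.79040924  38.10196936 130.88951426]
```

Both views agree: the plate centre is at (-35,0) in the ledge frame, 4.3° askew. I back off 10 mm and go down.

```bash
python3 -m creep '[[0.45,10,-4,0,0,0,0],[0.45,0,0,25,0,0,0],[0.45,0,0,25,0,0,0],[0.45,0,0,13,0,0,0],[0.45,0,0,0,0,0,0]]'; python3 -m creep '[[0.45,0,0,0,0,0,0]]'
python3 - <<'E'
from h import *
g=grab_frame("side");cv2.imwrite("pics/d1.png",cv2.resize(g["frame"][160:400,240:480,::-1],None,fx=2.5,fy=2.5))
s=state();print(ledgeframe(s["ee_pos"]),s["ee_pos"],s["force"])
E
```

```text
time_s: 2.0
ee_pos: [491.2, 47.7, 66.4]
ee_rot: [-179.9, -0.0, 97.8]
force: [0.4, 0.2, 0.0]
gripper_width: 50.5
time_s: 2.12
ee_pos: [492.4, 47.7, 67.7]
ee_rot: [179.9, 0.0, 97.8]
force: [-0.3, 0.7, -0.2]
gripper_width: 50.0
[-35.77250263 114.57062686] [492.50945206  47.65571547  67.8255798 ] [0.43186468 0.13340035 0.12155269]
```

View pics/d1.png

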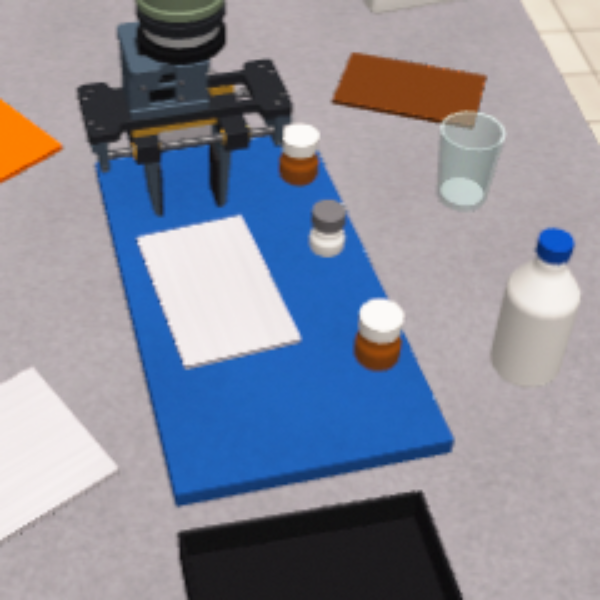

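The fingertips stand just behind the plate's end, clear of the jars, at z=67.8. I lower them about 5 mm more.

```bash
python3 -m creep '[[0.45,0,0,2.5,0,0,0],[0.45,0,0,2.5,0,0,0],[0.45,0,0,0,0,0,0],[0.45,0,0,0,0,0,0]]'
```

```text
time_s: 2.68
ee_pos: [491.8, 47.5, 62.0]
ee_rot: [180.0, -0.0, 97.8]
force: [-0.7, -0.6, 0.0]
gripper_width: 50.3
```

```bash
for i in 1 2; do python3 -m creep '[[0.45,-6,0,0,0,0,0],[0.45,-6,0,0,0,0,0],[0.45,-6,0,0,0,0,0],[0.45,-6,0,0,0,0,0],[0.45,-6,0,0,0,0,0]]';done
python3 - <<'E'
from h import *
g=grab_frame("side");cv2.imwrite("pics/d2.png",cv2.resize(g["frame"][160:400,240:480,::-1],None,fx=2.5,fy=2.5))
s=state();print(ledgeframe(s["ee_pos"]),s["ee_pos"],s["force"])
plate("side",(285,265,365,360))
E
```

```text
time_s: 3.3
ee_pos: [496.0, 17.4, 62.0]
ee_rot: [180.0, -0.0, 97.8]
force: [0.9, 1.5, 1.1]
gripper_width: 50.3
time_s: 3.92
ee_pos: [499.9, -12.3, 62.0]
ee_rot: [180.0, -0.0, 97.8]
force: [-0.2, 1.5, 0.3]
gripper_width: 50.0
[-36.51289887  53.4741385 ] [500.06765098 -12.97598174  61.97060565] [-0.20550813  0.57359304  1.12089584]
side [[343.0, 265.0], [362.0, 315.0], [312.0, 324.0], [296.0, 265.0]] sides [104.  145.7 101.2 169.2] ledge corners [[9.5, 17.9], [10.7, -127.8], [-90.5, -127.3], [-91.6, 41.8]] centre [-40.5 -48.9] rect ((-40.49153518676758, -43.00679016113281), (101.14584350585938, 170.35769653320312), 0.39231979846954346)
```

View pics/d2.png

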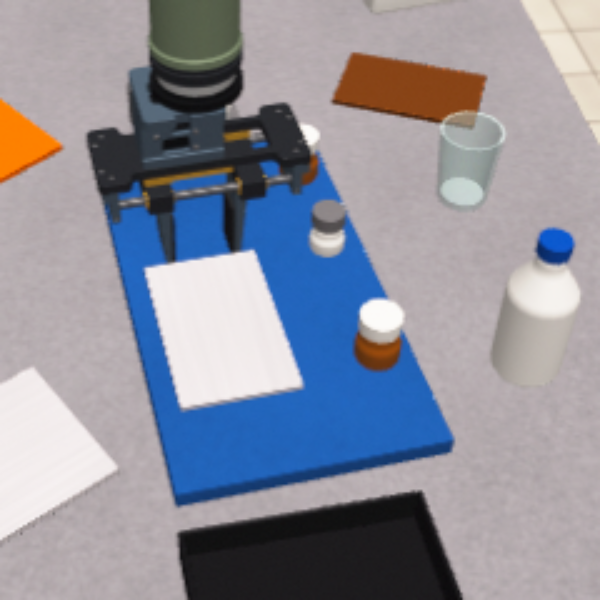

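The push has squared the plate against both fingertips: 0.4° askew, its front edge 18 mm inside the ledge's. I push on another 90 mm.

```bash
for i in 1 2 3; do python3 -m creep '[[0.45,-6,0,0,0,0,0],[0.45,-6,0,0,0,0,0],[0.45,-6,0,0,0,0,0],[0.45,-6,0,0,0,0,0],[0.45,-6,0,0,0,0,0]]';done
python3 - <<'E'
from h import *
g=grab_frame("side");cv2.imwrite("pics/d3.png",cv2.resize(g["frame"][160:400,240:480,::-1],None,fx=2.5,fy=2.5))
g=grab_frame("scene");cv2.imwrite("pics/s3.png",cv2.resize(g["frame"][160:400,60:380,::-1],None,fx=2.5,fy=2.5))
s=state();print(ledgeframe(s["ee_pos"]),s["ee_pos"],s["force"])
E
```

```text
time_s: 4.65
ee_pos: [504.0, -42.1, 61.9]
ee_rot: [180.0, 0.0, 97.8]
force: [-0.3, 1.6, 0.3]
gripper_width: 50.4
time_s: 5.28
ee_pos: [508.1, -71.8, 62.0]
ee_rot: [180.0, 0.0, 97.8]
force: [-0.4, 0.8, -0.2]
gripper_width: 50.0
time_s: 5.9
ee_pos: [512.2, -101.5, 61.9]
ee_rot: [180.0, 0.0, 97.8]
force: [0.3, 1.6, -0.5]
gripper_width: 50.5
[-36.40963064 -36.25410071] [ 512.3474831  -101.86002585   62.0182349 ] [ 1.12885702 -0.32946427 -0.10153397]
```

View pics/d3.png

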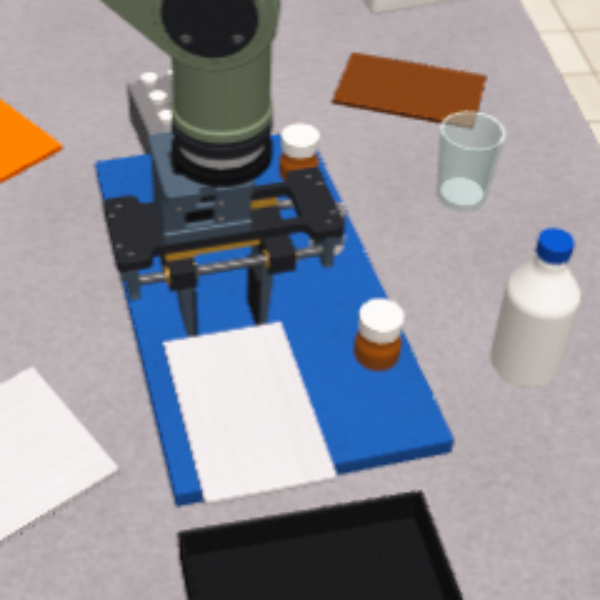

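View pics/s3.png

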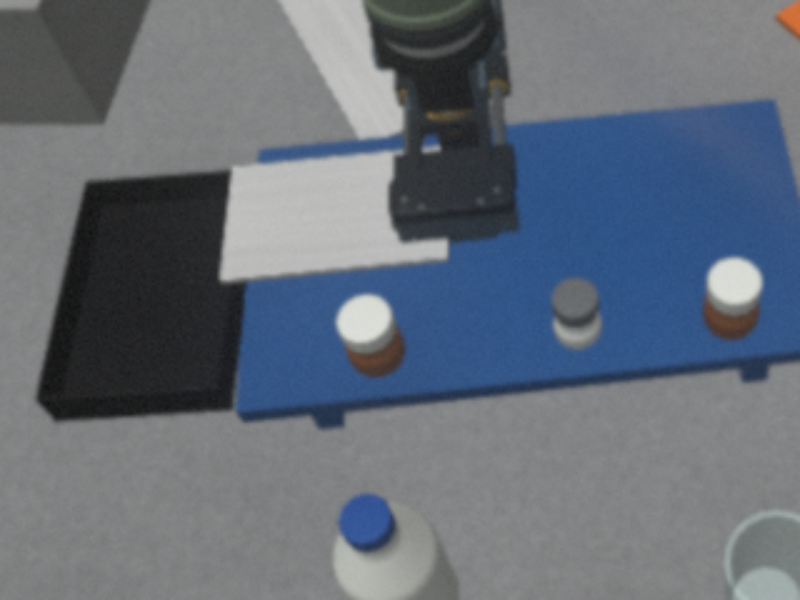

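The plate runs straight along the ledge, with its end now past the ledge's end (scene crop corners (233,167) and (220,282)). I measure the overhang in the scene view.

Run:
```python
from h import *
g=grab_frame("scene")
print(ledgeframe(cast(g,[[153.2,226.8],[148,272.8]],66)),ledgeframe(cast(g,[[164,220],[155.2,325.5]],60)))
g=grab_frame("side")
P=[[240+206/2.5,160+500/2.5],[240+335/2.5,160+476/2.5]]
E_=[[240+178/2.5,160+496/2.5],[240+452/2.5,160+442/2.5]]
print(ledgeframe(cast(g,P,66)),ledgeframe(cast(g,E_,60)))
print(ledgeframe(state()["ee_pos"]))
```

```text
[[ -90.13060131 -212.05280833]
 [  10.6978805  -212.36134271]] [[-108.84372652 -194.79683719]
 [ 110.07654722 -193.73897037]]
[[ -88.8366044  -212.68713541]
 [   8.7610331  -213.87168012]] [[-107.37170364 -200.70192158]
 [ 106.8256222  -200.71655679]]
[-36.40654861 -35.78011982]
```

The plate's end is at y=-212 and the ledge's end at -194 to -201, so the overhang is about 14 mm. I push 25 mm more, slowly.

```bash
python3 -m creep '[[0.45,-6,0,0,0,0,0],[0.45,-6,0,0,0,0,0],[0.45,-6,0,0,0,0,0],[0.45,-4,0,0,0,0,0],[0.45,-3,0,0,0,0,0]]'; python3 -m creep '[[0.45,0,0,0,0,0,0],[0.45,5,0,0,0,0,0],[0.45,10,0,0,0,0,0],[0.45,15,0,0,0,0,0],[0.45,0,0,-30,0,0,0]]';python3 -m creep '[[0.45,20,0,-40,0,0,0],[0.45,20,0,-40,0,0,0],[0.45,30,0,-20,0,0,0],[0.45,30,0,0,0,0,0],[0.45,0,0,0,0,0,0]]'
python3 - <<'E'
from h import *
g=grab_frame("side");cv2.imwrite("pics/d4.png",cv2.resize(g["frame"][160:400,240:480,::-1],None,fx=2.5,fy=2.5))
g=grab_frame("scene");cv2.imwrite("pics/s4.png",cv2.resize(g["frame"][160:400,60:380,::-1],None,fx=2.5,fy=2.5))
plate("side",(285,285,400,375));plate("scene",(135,218,262,275))
E
```

```text
time_s: 6.72
ee_pos: [515.6, -126.1, 62.0]
ee_rot: [180.0, -0.0, 97.8]
force: [0.2, 1.8, 1.4]
gripper_width: 50.1
time_s: 7.35
ee_pos: [509.1, -94.0, 90.4]
ee_rot: [-179.7, -0.1, 97.9]
force: [-0.7, -0.9, 0.1]
gripper_width: 50.2
time_s: 7.98
ee_pos: [497.2, 5.1, 192.3]
ee_rot: [180.0, -0.0, 98.0]
force: [0.5, -0.3, -0.2]
gripper_width: 50.1
side [[355.0, 298.0], [409.0, 357.0], [285.0, 381.0], [285.0, 284.0]] sides [152.  171.  229.1 234.1] ledge corners [[9.2, -81.5], [66.7, -242.5], [-162.5, -240.6], [-124.7, -9.6]] centre [ -52.8 -143.5] rect ((-46.93889617919922, -125.89140319824219), (231.36830139160156, 229.1488800048828), 89.5295639038086)
scene [[224.0, 264.0], [134.0, 273.0], [140.0, 227.0], [224.0, 219.0]] sides [100.3 157.8 101.  158. ] ledge corners [[8.2, -79.5], [8.2, -237.3], [-92.8, -237.2], [-92.0, -79.3]] centre [ -42.1 -158.3] rect ((-42.255130767822266, -158.27410888671875), (157.96624755859375, 101.04561614990234), 89.9789047241211)
```

View pics/d4.png

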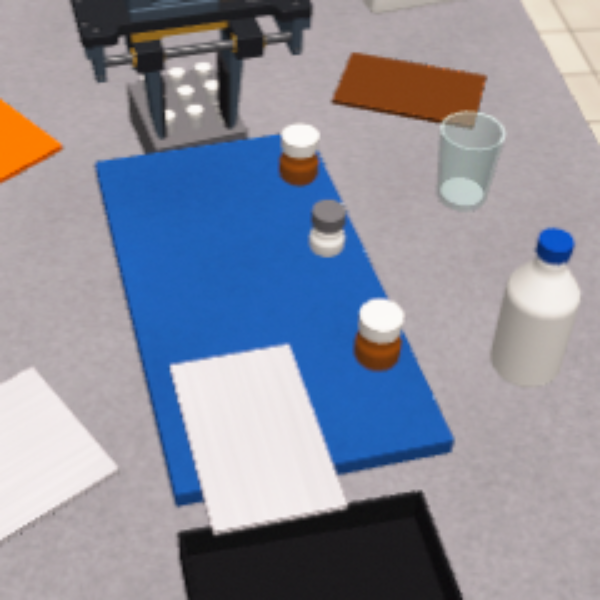

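View pics/s4.png

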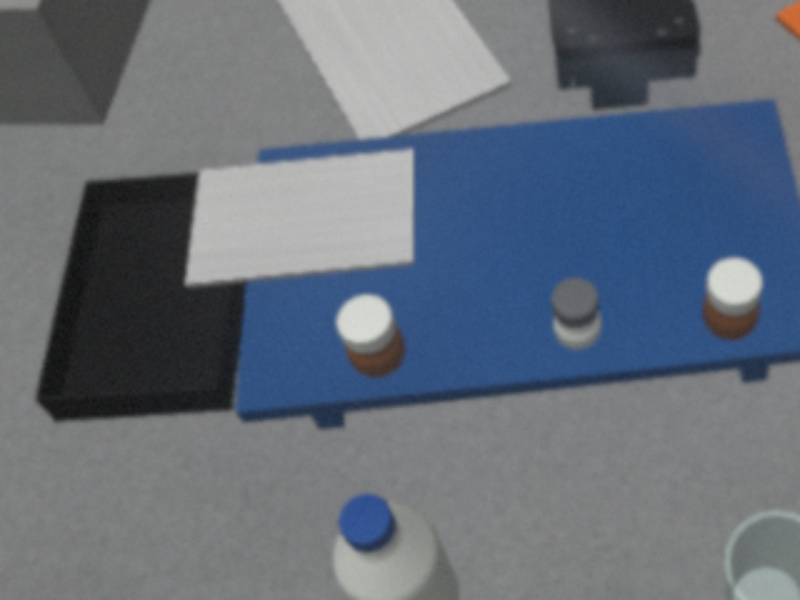

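Both pictures show the plate flat and straight, its end over the tray side (scene crop x 187–200 against the ledge end at 240–260). The jars, tray, rack, beaker and bottle look unmoved. The plate centre is at (-42,-158) in the ledge frame, and its askew angle is near 0. The hand is clear of everything.

```bash
python3 -m creep '[[0.45,0,0,0,0,0,0],[0.45,0,0,0,0,0,0]]'; python3 -c "
from workcell import *
print(job_done())"
```

```text
time_s: 8.43
ee_pos: [497.9, 2.4, 191.7]
ee_rot: [-180.0, 0.0, 97.7]
force: [0.8, 0.1, -1.2]
gripper_width: 50.0
the job is handed in; nothing more can be done
None
```

I pushed the small white plate along the ledge towards the tray with both fingertips against its end. Then I backed the hand off, raised it clear and handed the job in at about 8.4 s.

**Last checks (scene view):**
- The plate's centre was at about (-42, -158) mm in the ledge frame, within the limits for x and y.
- It lay straight along the ledge to under 1°, with its end about 38 mm past the ledge's end.
- The plate lay flat, and by eye the bystanders showed no movement. I did not measure their positions.

**Checks that failed or disagreed:**
- The final side-view measurement failed because its search window also took in other bright areas. I judged that view by eye only.
- The two cameras put the ledge's end up to about 7 mm apart. The fingertip position gave the plate's centre at about y = -157 mm, agreeing with the scene view. An error of that size would still leave the plate in the allowed range.

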